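# Start the bakery's oven timers in order

### The arm

A 7-joint arm with a two-finger parallel gripper is mounted at the origin on the work surface. World frame = base frame: x ahead of the robot, y to its left, z up, the work surface at z = 0. Lengths are in m, angles in rad, forces in N, time in s.
With the tool pointing down it reaches from about 0.4 to 0.85 m from the base axis. Payload 10.4 kg.
Tool frame: the origin (TCP) lies between the finger pads; the fingertips stand ahead of it and the grasp point (between the pads) lies 3 mm ahead of it (r.tips_ahead is the z of the fingertips in the tool frame, in m); z points along the fingers, y is the line along which they close (so a half turn about z gives the same grasp; the last joint's range is limited). The gripper opens to 87 mm and grips with 3 to 60 N. Pads are 19 mm wide; open, the fingers measure 117 mm over their backs; the gripper's body (75 mm by 190 mm) begins 51 mm behind the grasp point.
Start: joints at [-1.198, 0.332, -0.065, 1.46, 0.022, 1.35, -0.088], TCP at [0.241, 0.577, 0.245] pointing down, gripper open.
Joint ranges: [-2.6, 2.6], [-0.5, 2.12], [-1.47, 1.34], [0.16, 2.42], [-1.27, 4.41], [0.06, 2.06], [-2.6, 2.6]. Speed limits (rad/s): [2.22, 2.22, 2.79, 2.79, 3.14, 3.14, 3.14].

### API

Orientations are given as a unit quaternion [x, y, z, w].
In Python, from bench import telemetry, camera, get_calibration, r gives the robot as it stands.
- The arm moves only by the tool drive_tool, never from a script. Its argument "series" is one flat list of numbers, 7 for each row, row after row: the turn, a rotation vector about the tool's x, y, z in units of 5 degrees (1.0 is 5 degrees), then the shift along the tool's x, y, z in units of 40 mm (1.0 is 40 mm), then the opening, from -1 (shut) to 1 (fully open). A call has 1 to 10 rows; each row is the pose to reach, as a shift and turn from the pose commanded when the call began, along the tool's axes at that moment; what a row does not reach only later rows make up. A row lasts 1/12 s, in which the tool goes at most 41.7 mm and 7.16 degrees, less where a joint would pass 70% of its speed; a pose out of reach is approached as far as the arm can. A call with a gripper value outside its range is refused whole. The fingers move at their own pace and stop on an object; "grip_force" is the grip in N (left out, the last holds). Time passes only in rows, so rows that repeat a pose let the fingers close. It gives the time, the measured TCP pose, the force, the opening and the grip force at its end, in the units of the state.
- telemetry.read_state(): the state, without advancing time (a new reading comes with each control period).
- camera(name): name is "scene" or "top" or "wrist"; returns the picture (384x512x3 uint8, red, green, blue); there is no depth.
- get_calibration(name): a dict with "fovy" (degrees; the focal length in pixels is half the picture's height over the tangent of half this angle, whatever the lens; pixels are square), "cx", "cy" (the principal point, pixels), "xyz" and "rotation" of the camera in the world. Camera axes: x right, y up, looking along -z (the intrinsics and any distortion apply to the point x, -y, -z); pixel columns grow to the right and rows downward; lengths in m; the calibration is good to about 2 mm. A picture is of the moment at which its call begins: read the wrist's pose just before it. get_calibration takes no time and is no camera call; for the wrist camera it gives the pose at the moment of the call.
- r.close_job(): hands the job in; it is judged then, once.
The state is a dict: "time": time; "joint_positions": joint angles; "joint_vel": joint speeds; "joint_torque": joint torques, N m; "ee_pos": TCP position; "eef_rot": TCP orientation; "ft_force": force on the tool from outside, world axes, zero at the start; "torque": the same for the moment, N m; "width": finger opening in m; "grip_force": force on a finger pad.
Only numpy, scipy, OpenCV 4.12 (cv2) and the standard library are available. Lean on these libraries where they do the work, as an engineer would, in place of code of your own. Each camera call takes 0.05 s, during which the arm holds its last target. There are 200 camera calls.

### The job

Start three of the tap timers on the bakery bench in the order their trays went into the oven: with a fingertip lightly press the button on top of the square timer fully down, then the large round one, then the long one; each button stays down by itself. Do not press the small round spare, do not lift or shove any timer, and leave the bread and tools where they are.

Things in the scene. Friction and masses are not known exactly. Their poses are not given: they have to be found in the camera images.
- square_timer: SQUARE timer: housing 95 x 95; its square button, 52 x 52, is centred 14 mm along the housing's +x. White housing 34 mm high, 0.24 to 0.39 kg, standing loose on the bench (z up), small black display beside the grey button. Origin: centre of the underside.
- square_top (a point): Centre of the top face of the square timer's button: 56 mm above the bench when up, 47 mm when the button is fully down and let go. The top is a springy pad that gives under the finger (about 2 N per mm, at most 8 mm) and springs back when released, on top of the button's own travel.
- square_button (a joint): How far the square timer's button is pressed in, m: 0 to 0.001 at the start, 0.009 fully down (stop). The button itself slides at about 2.5 N, has no return spring and stays where it is left; a push of 5 to 8 N on its springy top drives it home.
- large_round_timer: LARGE ROUND timer: housing 100 in diameter; its round button, 54 in diameter, is centred 12 mm along +x. White housing 34 mm high, 0.24 to 0.39 kg, standing loose on the bench (z up), small black display beside the grey button. Origin: centre of the underside.
- large_round_top (a point): Centre of the top face of the large round timer's button: 56 mm above the bench when up, 47 mm when the button is fully down and let go. The top is a springy pad that gives under the finger (about 2 N per mm, at most 8 mm) and springs back when released, on top of the button's own travel.
- large_round_button (a joint): How far the large round timer's button is pressed in, m: 0 to 0.001 at the start, 0.009 fully down (stop). The button itself slides at about 2.5 N, has no return spring and stays where it is left; a push of 5 to 8 N on its springy top drives it home.
- long_timer: LONG timer: housing 60 (x) x 140 (y); its oblong button, 38 (x) x 70 (y), is centred 25 mm along +y. White housing 34 mm high, 0.24 to 0.39 kg, standing loose on the bench (z up), small black display beside the grey button. Origin: centre of the underside.
- long_top (a point): Centre of the top face of the long timer's button: 56 mm above the bench when up, 47 mm when the button is fully down and let go. The top is a springy pad that gives under the finger (about 2 N per mm, at most 8 mm) and springs back when released, on top of the button's own travel.
- long_button (a joint): How far the long timer's button is pressed in, m: 0 to 0.001 at the start, 0.009 fully down (stop). The button itself slides at about 2.5 N, has no return spring and stays where it is left; a push of 5 to 8 N on its springy top drives it home.
- small_round_timer: SMALL ROUND timer, the spare that stays unstarted: housing 66 in diameter; its round button, 36 in diameter, is centred 8 mm along +x. White housing 34 mm high, 0.24 to 0.39 kg, standing loose on the bench (z up), small black display beside the grey button. Origin: centre of the underside.
- small_round_top (a point): Centre of the top face of the small round timer's button: 56 mm above the bench when up, 47 mm when the button is fully down and let go. The top is a springy pad that gives under the finger (about 2 N per mm, at most 8 mm) and springs back when released, on top of the button's own travel.
- small_round_button (a joint): How far the small round timer's button is pressed in, m: 0 to 0.001 at the start, 0.009 fully down (stop). The button itself slides at about 2.5 N, has no return spring and stays where it is left; a push of 5 to 8 N on its springy top drives it home.
- shell_bun: Bystander: round sweet bun with pale ribs, dia 92, 42 high (mm); loose on the bench, origin at the centre of its underside.
- muffin: Bystander: muffin in a paper cup, dia 72, 64 high (mm); loose on the bench, origin at the centre of its underside.
- shaker: Bystander: metal sugar shaker, dia 54, 85 high (mm); loose on the bench, origin at the centre of its underside.
- scraper: Bystander: bench scraper lying flat, 118 x 150 with its white handle, 24 high (mm); loose on the bench, origin at the centre of its underside (of the blade, handle 58 mm along +x).
- cutter: Bystander: steel ring cutter, dia 72, 40 high (mm); loose on the bench, origin at the centre of its underside.
- bolillo: Bystander: spindle-shaped bread roll, 150 long, 63 high (mm); loose on the bench, origin at the centre of its underside.
Not all that is in view belongs to the job. What is shaped like the square_timer but orange is not meant. Leave any blue look-alike of the large_round_timer alone.

How it is judged:
On the way, in this order (a step that is already met when the one before it is completed fails the run):
1. the square timer's button is down (6 of its 9 mm or more) (value of joint square_button above 0.006 m), for 0.1 s.
2. the large round timer's button is down (6 of its 9 mm or more) (value of joint large_round_button above 0.006 m), for 0.1 s.
3. the long timer's button is down (6 of its 9 mm or more) (value of joint long_button above 0.006 m), for 0.1 s.
At the end, for the whole second after the job is handed in: The square, large round and long buttons are down by at least 6 of their 9 mm, the small round one by less than 3 mm, and all four timers stand at rest on the bench within 25 mm of where they began (value of joint each of square_button, large_round_button, long_button above 0.006 m and value of joint small_round_button below 0.003 m and distance of each of square_timer, large_round_timer, long_timer, small_round_timer from where it was at the start of the episode below 0.025 m and height (world z) of each of square_timer, large_round_timer, long_timer, small_round_timer below 0.008 m and linear speed of each of square_timer, large_round_timer, long_timer, small_round_timer below 0.02 m/s); the robot touches nothing.
It fails at once if a button is pressed (over 3 mm) out of order: large round before square is down, or long before large round is down ((value of joint large_round_button above 0.003 m and value of joint square_button below 0.006 m) or (value of joint long_button above 0.003 m and value of joint large_round_button below 0.006 m)).
It fails at once if the small round spare is started (pressed over 3 mm) (value of joint small_round_button above 0.003 m).
It fails at once if a timer is pressed harder than 25 N (contact force between any of the fingers, the arm and square_timer above 25 N or contact force between any of the fingers, the arm and large_round_timer above 25 N or contact force between any of the fingers, the arm and long_timer above 25 N or contact force between any of the fingers, the arm and small_round_timer above 25 N).
It fails at once if a timer is lifted (over 8 mm), tipped or shoved more than 25 mm (height (world z) of any of square_timer, large_round_timer, long_timer, small_round_timer above 0.008 m or angle between any of square_timer, large_round_timer, long_timer, small_round_timer's own z axis and vertical above 0.15 rad or distance of any of square_timer, large_round_timer, long_timer, small_round_timer from where it was at the start of the episode above 0.025 m).
It fails at once if a bystander is moved more than 20 mm or knocked over (distance of any of shell_bun, muffin, shaker, scraper, cutter, bolillo from where it was at the start of the episode above 0.02 m or angle between any of shell_bun, muffin, shaker, scraper, cutter, bolillo's own z axis and vertical above 0.3 rad).
It also fails if it takes over 48 s, if anything falls off the work surface, if the arm or the gripper's body presses on something with over 40 N, if the wrist force passes 120 N, or if a joint passes its speed limit or range.

## Working session

There is one attempt and no reset: what is moved stays moved. The work goes in short steps, Python scripts to look and compute and a tool call to move; the robot and the scene stay as the last step left them, time stands still between calls to the robot, and variables do not carry over. Pictures are saved under pics/ and viewed, at most 10 in all, crops included, and the job is handed in when it is done.

Besides the shell and the picture viewer there is one more tool, called after ">>>" as a command line: name --argument value ..., lists and objects as JSON in quotes. drive_tool: Moves the arm, as the interface text tells. Its arguments: {"type":"object","properties":{"series":{"type":"array"},"grip_force":{"type":"number"}},"required":["series"]}

```bash
mkdir -p pics; ls; python3 - <<'E'
from bench import telemetry,camera,get_calibration,r
import cv2
for n in("top","scene"):
    im=camera(n); cv2.imwrite(f"pics/{n}0.png",im[:,:,::-1])
    print(n,get_calibration(n))
s=telemetry.read_state();print(s,r.tips_ahead)
E
```

```text
pics
top {'fovy': 50.705053677752154, 'cx': 246.6578805078374, 'cy': 188.55669600043709, 'xyz': array([ 0.40860294, -0.04637994,  1.05623136]), 'rotation': array([-0.00952815,  0.02742382,  0.71136086, -0.70222708])}
scene {'fovy': 46.483701781276665, 'cx': 257.0287743004114, 'cy': 189.37640170528005, 'xyz': array([0.99785533, 0.51065027, 0.9053965 ]), 'rotation': array([0.13322224, 0.34274626, 0.86749885, 0.33499641])}
{'time': 0.1, 'joint_positions': array([-1.19761997,  0.33277008, -0.06471306,  1.46086774,  0.02161177,
        1.34989203, -0.08849781]), 'joint_vel': array([-0.00059139, -0.0014339 ,  0.00041622, -0.00097933,  0.00017389,
        0.0015563 , -0.00196603]), 'joint_torque': array([ 1.34918715e-03, -6.24543715e+01,  2.44747679e-02, -3.90716994e+01,
       -6.14584261e-02,  3.65649210e-02,  3.26096790e-05]), 'ee_pos': array([0.24082774, 0.57639055, 0.24385265]), 'eef_rot': array([ 1.96581205e-01,  9.80487351e-01, -6.14004797e-04, -9.03202794e-05]), 'ft_force': array([0.43221732, 0.48362455, 0.25798666]), 'torque': array([ 0.02005182, -0.02962952, -0.01594358]), 'grip_force': 0.0, 'width': 0.08699212562468835} 0.022
```

View pics/top0.png

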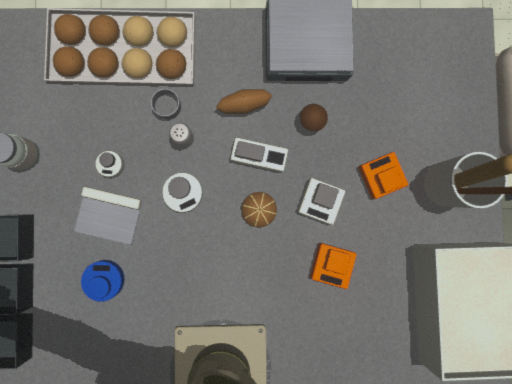

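View pics/scene0.png

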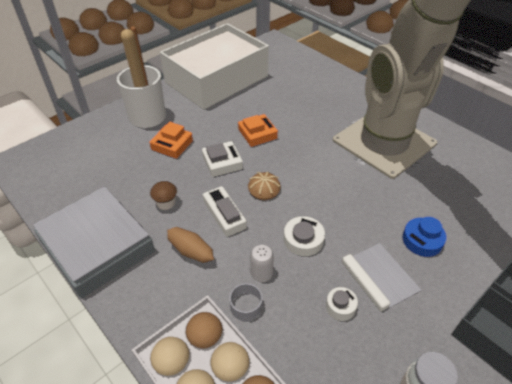

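The top view shows the white square timer at (322,202), the large round one at (182,192), the long one at (259,155) and the small spare at (108,163). The scene view agrees, and the orange and blue look-alikes are separate. I'll measure these now.

```bash
cat > h.py <<'E'
import numpy as np,cv2
from scipy.spatial.transform import Rotation as R
from bench import telemetry,camera,get_calibration,r
def cast(name,px,z,c=None):
    c=c or get_calibration(name); f=192/np.tan(np.radians(c["fovy"])/2)
    px=np.atleast_2d(px).astype(float)
    d=np.c_[(px[:,0]-c["cx"])/f,-(px[:,1]-c["cy"])/f,-np.ones(len(px))]
    d=R.from_quat(c["rotation"]).apply(d); o=np.array(c["xyz"])
    return (o+d*((z-o[2])/d[:,2])[:,None])
E
python3 - <<'E'
from h import *
seeds={"top":dict(sq=(322,202),lr=(182,192),lo=(259,155),sm=(108,163)),"scene":dict(sq=(222,157),lr=(304,236),lo=(225,210),sm=(342,303))}
for n in seeds:
    im=cv2.imread(f"pics/{n}0.png"); hsv=cv2.cvtColor(im,cv2.COLOR_BGR2HSV)
    m=((hsv[...,2]>165)&(hsv[...,1]<40)).astype(np.uint8)
    cs,_=cv2.findContours(m,cv2.RETR_EXTERNAL,cv2.CHAIN_APPROX_NONE)
    for k,s in seeds[n].items():
        c=[c for c in cs if cv2.contourArea(cv2.convexHull(c))>150 and cv2.pointPolygonTest(cv2.convexHull(c),s,False)>=0]
        for c in c:
            P=cast(n,c[:,0],0.034)[:,:2]*1000
            rc=cv2.minAreaRect(P.astype(np.float32))
            cc=cv2.minEnclosingCircle(P.astype(np.float32))
            print(n,k,np.round(rc[0]),np.round(rc[1]),round(rc[2]),"circ",np.round(cc[0]),round(cc[1]))
im=cv2.imread("pics/top0.png")
t=[cv2.resize(im[y-28:y+28,x-35:x+35],(400,300),interpolation=cv2.INTER_NEAREST) for x,y in seeds["top"].values()]
cv2.imwrite("pics/crops.png",np.vstack([np.hstack(t[:2]),np.hstack(t[2:])]))
E
```

```text
top sq [ 428. -263.] [92. 92.] 69 circ [ 429. -264.] 63
top lr [455.  90.] [95. 96.] 90 circ [456.  91.] 49
top lo [ 550. -105.] [137.  57.] 77 circ [ 551. -105.] 73
top sm [531. 275.] [61. 60.] 0 circ [530. 275.] 32
scene sq [ 431. -264.] [99. 97.] 68 circ [ 431. -263.] 65
scene lr [457.  90.] [ 99. 100.] 48 circ [457.  89.] 51
scene lo [ 553. -107.] [143.  61.] 77 circ [ 553. -106.] 75
scene sm [532. 275.] [65. 66.] 48 circ [532. 274.] 34
```

View pics/crops.png

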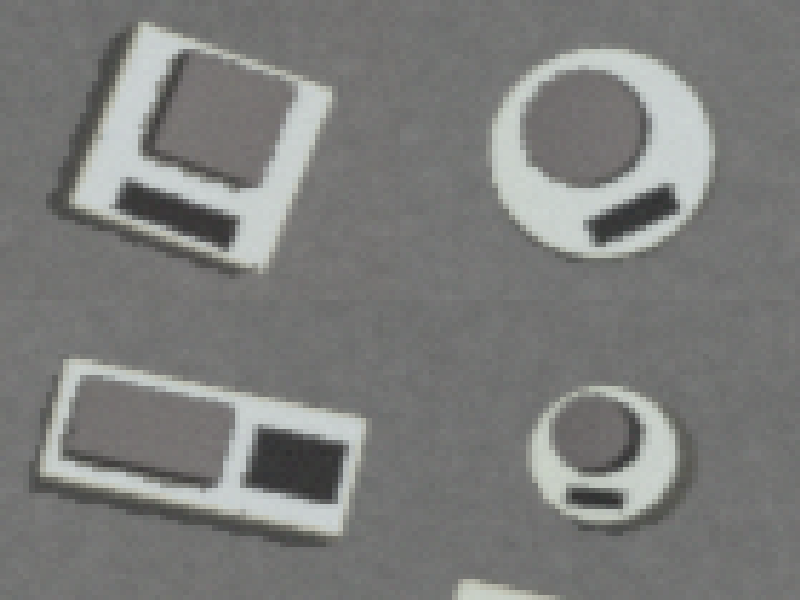

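Both views agree on the housing centres to within about 3 mm. The displays in the crops give each housing's direction, so I'll place the button centres from those and work out the first transfer.

```bash
cat >> h.py <<'E'
B=dict(sq=np.array([.443,-.2685]),lr=np.array([.4665,.096]),lo=np.array([.557,-.082]))
def go(*targets):
    s=telemetry.read_state(); Q=R.from_quat(s["eef_rot"])
    print("t",s["time"],"pos",s["ee_pos"].round(4),"F",s["ft_force"].round(2),"w",round(s["width"],4))
    for t in targets: print(np.round(t,4),"->",(Q.inv().apply(np.array(t)-s["ee_pos"])/.04).round(2))
E
python3 - <<'E'
from h import *
print(cast("top",[(326.9,196.4),(179.7,187.5),(250.2,150.3)],.056).round(4))
go((.43,.35,.24),(.45,.1,.22),(.45,-.1,.22),(.443,-.2685,.15))
E
```

```text
[[ 0.4388 -0.271   0.056 ]
 [ 0.4654  0.0928  0.056 ]
 [ 0.5559 -0.0822  0.056 ]]
t 0.1 pos [0.2408 0.5764 0.2439] F [0.43 0.48 0.26] w 0.087
[0.43 0.35 0.24] -> [-6.55 -3.4   0.1 ]
[0.45 0.1  0.22] -> [-9.42 -8.97  0.61]
[ 0.45 -0.1   0.22] -> [-11.34 -13.59   0.61]
[ 0.443  -0.2685  0.15  ] -> [-12.81 -17.54   2.37]
```

>>> drive_tool --series '[0, 0, 0, -1, -0.5, 0, -1, 0, 0, 0, -2, -1, 0, -1, 0, 0, 0, -2.9, -1.5, 0, -1, 0, 0, 0, -3.8, -2, 0, -1, 0, 0, 0, -4.6, -2.4, 0.1, -1, 0, 0, 0, -5.4, -2.8, 0.1, -1, 0, 0, 0, -6, -3.1, 0.1, -1, 0, 0, 0, -6.5, -3.4, 0.1, -1, 0, 0, 0, -6.8, -4.1, 0.2, -1, 0, 0, 0, -7.1, -4.9, 0.2, -1]' --grip_force 10

```text
time: 0.93
ee_pos: [0.4275, 0.2853, 0.2353]
eef_rot: [0.197, 0.98, -0.001, -0.0]
ft_force: [-0.0, -0.3, 0.5]
width: 0.0286
grip_force: 0.0
```

```bash
python3 -c "
from h import *
go((.45,.1,.22),(.45,-.1,.22),(.443,-.2685,.15))"
```

```text
t 0.9333 pos [0.4275 0.2853 0.2353] F [-0.01 -0.31  0.47] w 0.0286
[0.45 0.1  0.22] -> [-2.3  -4.06  0.39]
[ 0.45 -0.1   0.22] -> [-4.23 -8.67  0.39]
[ 0.443  -0.2685  0.15  ] -> [ -5.69 -12.62   2.14]
```

>>> drive_tool --series '[0, 0, 0, -0.5, -0.8, 0.1, -1, 0, 0, 0, -1, -1.7, 0.2, -1, 0, 0, 0, -1.5, -2.6, 0.3, -1, 0, 0, 0, -2, -3.5, 0.4, -1, 0, 0, 0, -2.4, -4.4, 0.4, -1, 0, 0, 0, -2.8, -5.3, 0.4, -1, 0, 0, 0, -3.2, -6.2, 0.4, -1, 0, 0, 0, -3.6, -7.1, 0.4, -1, 0, 0, 0, -3.9, -7.9, 0.4, -1, 0, 0, 0, -4.2, -8.6, 0.4, -1]'

```text
time: 1.77
ee_pos: [0.449, -0.0984, 0.2205]
eef_rot: [0.197, 0.98, 0.0, -0.0]
ft_force: [1.2, 0.3, 0.7]
width: 0.0008
grip_force: 0.0
```

```bash
python3 -c "
from h import *
go((.443,-.2685,.15),(.442,-.269,.1))"
```

```text
t 1.7667 pos [ 0.449  -0.0984  0.2205] F [1.15 0.3  0.72] w 0.0008
[ 0.443  -0.2685  0.15  ] -> [-1.51 -3.98  1.76]
[ 0.442 -0.269  0.1  ] -> [-1.49 -4.    3.01]
```

>>> drive_tool --series '[0, 0, 0, -0.3, -0.7, 0.2, -1, 0, 0, 0, -0.6, -1.5, 0.5, -1, 0, 0, 0, -0.9, -2.3, 0.8, -1, 0, 0, 0, -1.2, -3.1, 1.2, -1, 0, 0, 0, -1.4, -3.7, 1.6, -1, 0, 0, 0, -1.5, -4, 2.1, -1, 0, 0, 0, -1.5, -4, 2.6, -1, 0, 0, 0, -1.5, -4, 2.9, -1, 0, 0, 0, -1.5, -4, 3, -1, 0, 0, 0, -1.5, -4, 3, -1]'

```text
time: 2.6
ee_pos: [0.4432, -0.2658, 0.0998]
eef_rot: [0.196, 0.981, 0.0, -0.001]
ft_force: [-0.2, -0.4, 0.9]
width: 0.0002
grip_force: 0.0
```

```bash
python3 - <<'E'
from h import *
cv2.imwrite("pics/scene1.png",cv2.resize(camera("scene")[80:240,130:343,::-1],(800,600)))
go((.442,-.269,.08),(.442,-.269,.0655))
E
```

```text
t 2.65 pos [ 0.4437 -0.266   0.1007] F [-0.14  0.5   0.64] w 0.0008
[ 0.442 -0.269  0.08 ] -> [ 0.01 -0.09  0.52]
[ 0.442  -0.269   0.0655] -> [ 0.01 -0.09  0.88]
```

View pics/scene1.png

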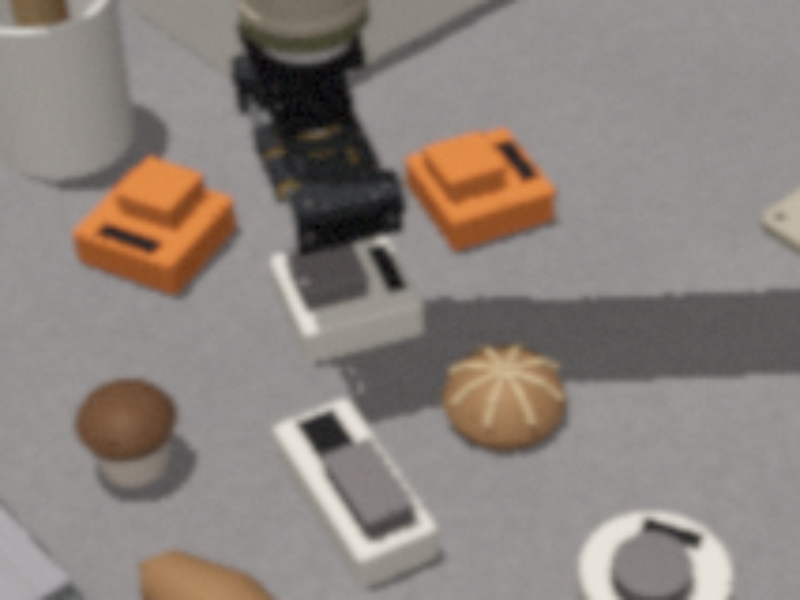

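The scene crop shows the closed fingertips directly over the grey button of the square timer, around (335,270) in the crop. I'll press slowly and watch the force.

>>> drive_tool --series '[0, 0, 0, 0, -0.05, 0.2, -1, 0, 0, 0, 0, -0.1, 0.4, -1, 0, 0, 0, 0, -0.1, 0.5, -1, 0, 0, 0, 0, -0.1, 0.55, -1, 0, 0, 0, 0, -0.1, 0.6, -1, 0, 0, 0, 0, -0.1, 0.65, -1, 0, 0, 0, 0, -0.1, 0.7, -1, 0, 0, 0, 0, -0.1, 0.75, -1, 0, 0, 0, 0, -0.1, 0.8, -1, 0, 0, 0, 0, -0.1, 0.8, -1]'

```text
time: 3.48
ee_pos: [0.442, -0.2703, 0.0683]
eef_rot: [0.197, 0.98, 0.0, -0.0]
ft_force: [-0.6, 1.4, 2.5]
width: 0.0004
grip_force: 1.2
```

>>> drive_tool --series '[0, 0, 0, 0, 0, 0.03, -1, 0, 0, 0, 0, 0, 0.06, -1, 0, 0, 0, 0, 0, 0.09, -1, 0, 0, 0, 0, 0, 0.1, -1, 0, 0, 0, 0, 0, 0.1, -1]'

```text
time: 3.9
ee_pos: [0.4421, -0.2703, 0.0648]
eef_rot: [0.197, 0.98, 0.0, 0.0]
ft_force: [-3.4, 1.8, 9.2]
width: 0.0001
grip_force: 4.5
```

The force rose to 9 N at the pad's stiffness, so the square button is on its stop. I'll lift off and check it.

>>> drive_tool --series '[0, 0, 0, 0, 0, -0.1, -1, 0, 0, 0, 0, 0, -0.3, -1, 0, 0, 0, 0, 0, -0.8, -1, 0, 0, 0, 0, 0, -1.5, -1, 0, 0, 0, 0, 0, -2, -1, 0, 0, 0, 0, 0, -2, -1]'

```text
time: 4.4
ee_pos: [0.4439, -0.2715, 0.1487]
eef_rot: [0.197, 0.98, -0.0, 0.003]
ft_force: [0.4, -0.4, -0.3]
width: 0.0004
grip_force: 0.0
```

```bash
python3 -c "
from h import *
go((.466,.0945,.14),(.466,.0945,.1))"
```

```text
t 4.4 pos [ 0.4439 -0.2715  0.1487] F [ 0.4  -0.43 -0.27] w 0.0004
[0.466  0.0945 0.14  ] -> [3.02 8.65 0.2 ]
[0.466  0.0945 0.1   ] -> [3.03 8.65 1.2 ]
```

>>> drive_tool --series '[0, 0, 0, 0.2, 0.6, 0, -1, 0, 0, 0, 0.5, 1.4, 0, -1, 0, 0, 0, 0.8, 2.3, 0, -1, 0, 0, 0, 1.1, 3.2, 0, -1, 0, 0, 0, 1.4, 4.1, 0, -1, 0, 0, 0, 1.7, 5, 0, -1, 0, 0, 0, 2, 5.9, 0, -1, 0, 0, 0, 2.3, 6.8, 0, -1, 0, 0, 0, 2.6, 7.6, 0, -1, 0, 0, 0, 2.8, 8.2, 0.1, -1]'

```text
time: 5.23
ee_pos: [0.4652, 0.0791, 0.1411]
eef_rot: [0.195, 0.981, 0.001, 0.001]
ft_force: [2.0, 0.5, 0.9]
width: 0.0005
grip_force: 0.0
```

```bash
python3 - <<'E'
from h import *
im=camera("scene"); cv2.imwrite("pics/scene2.png",cv2.resize(im[80:240,130:343,::-1],(800,600)))
go((.466,.0945,.1),(.466,.0945,.0655))
E
```

```text
t 5.2833 pos [0.4648 0.0833 0.14  ] F [ 0.18  5.08 -0.26] w 0.0006
[0.466  0.0945 0.1   ] -> [0.08 0.27 1.  ]
[0.466  0.0945 0.0655] -> [0.08 0.27 1.86]
```

View pics/scene2.png

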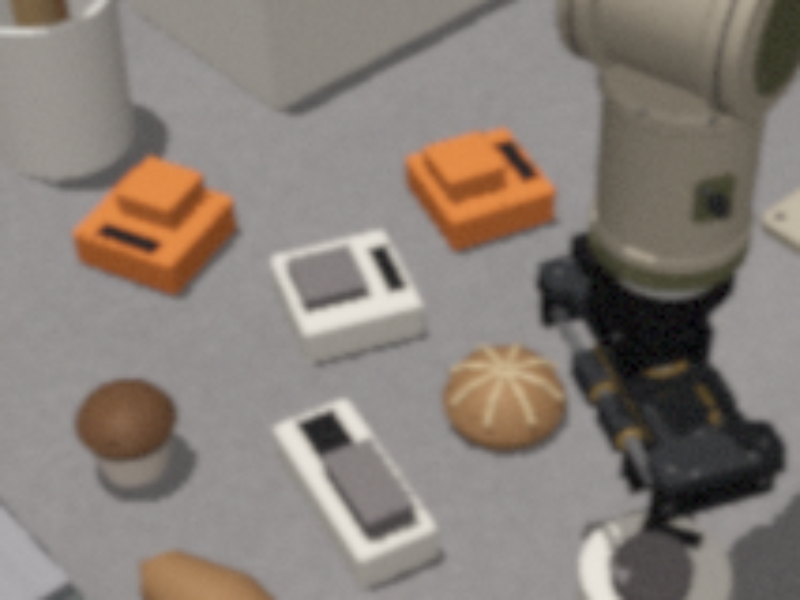

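The square button now stands visibly low, and its housing has not moved. The fingers are near the large round button at (655,565), so I'll align and come down to just above it.

>>> drive_tool --series '[0, 0, 0, 0.1, 0.2, 0.2, -1, 0, 0, 0, 0.1, 0.3, 0.5, -1, 0, 0, 0, 0.1, 0.3, 0.8, -1, 0, 0, 0, 0.1, 0.3, 1, -1, 0, 0, 0, 0.1, 0.3, 1, -1, 0, 0, 0, 0.1, 0.3, 1, -1]'

```text
time: 5.78
ee_pos: [0.4658, 0.0874, 0.1002]
eef_rot: [0.197, 0.98, -0.0, -0.0]
ft_force: [-0.9, 0.5, -0.2]
width: 0.0007
grip_force: 0.0
```

```bash
python3 -c "
from h import *
go((.466,.0945,.0655))"
```

```text
t 5.7833 pos [0.4658 0.0874 0.1002] F [-0.87  0.51 -0.19] w 0.0007
[0.466  0.0945 0.0655] -> [0.06 0.17 0.87]
```

>>> drive_tool --series '[0, 0, 0, 0, 0.1, 0.2, -1, 0, 0, 0, 0.1, 0.2, 0.4, -1, 0, 0, 0, 0.1, 0.2, 0.5, -1, 0, 0, 0, 0.1, 0.2, 0.55, -1, 0, 0, 0, 0.1, 0.2, 0.6, -1, 0, 0, 0, 0.1, 0.2, 0.65, -1, 0, 0, 0, 0.1, 0.2, 0.7, -1, 0, 0, 0, 0.1, 0.2, 0.75, -1, 0, 0, 0, 0.1, 0.2, 0.8, -1, 0, 0, 0, 0.1, 0.2, 0.8, -1]'

```text
time: 6.62
ee_pos: [0.4654, 0.0971, 0.0683]
eef_rot: [0.197, 0.98, 0.0, 0.0]
ft_force: [-2.1, 1.5, 3.8]
width: 0.0006
grip_force: 1.1
```

>>> drive_tool --series '[0, 0, 0, 0, 0, 0.03, -1, 0, 0, 0, 0, 0, 0.06, -1, 0, 0, 0, 0, 0, 0.09, -1, 0, 0, 0, 0, 0, 0.09, -1]'

```text
time: 6.95
ee_pos: [0.4655, 0.0971, 0.0651]
eef_rot: [0.197, 0.98, 0.0, 0.0]
ft_force: [-4.2, -0.8, 8.9]
width: 0.0003
grip_force: 4.2
```

>>> drive_tool --series '[0, 0, 0, 0, 0, -0.1, -1, 0, 0, 0, 0, 0, -0.3, -1, 0, 0, 0, 0, 0, -0.8, -1, 0, 0, 0, 0, 0, -1.5, -1, 0, 0, 0, 0, 0, -2, -1, 0, 0, 0, 0, 0, -2, -1]'

```text
time: 7.45
ee_pos: [0.4677, 0.0975, 0.1492]
eef_rot: [0.197, 0.98, 0.002, 0.003]
ft_force: [0.3, 0.6, 0.1]
width: 0.0006
grip_force: 0.0
```

```bash
python3 -c "
from h import *
go((.5565,-.082,.145),(.5565,-.082,.1))"
```

```text
t 7.45 pos [0.4677 0.0975 0.1492] F [0.29 0.62 0.14] w 0.0006
[ 0.5565 -0.082   0.145 ] -> [-3.78 -3.28  0.11]
[ 0.5565 -0.082   0.1   ] -> [-3.77 -3.29  1.23]
```

>>> drive_tool --series '[0, 0, 0, -0.5, -0.4, 0, -1, 0, 0, 0, -1.1, -1, 0, -1, 0, 0, 0, -1.8, -1.6, 0, -1, 0, 0, 0, -2.5, -2.2, 0, -1, 0, 0, 0, -3.1, -2.7, 0, -1, 0, 0, 0, -3.6, -3.1, 0.2, -1, 0, 0, 0, -3.8, -3.3, 0.6, -1, 0, 0, 0, -3.8, -3.3, 1, -1, 0, 0, 0, -3.8, -3.3, 1.1, -1, 0, 0, 0, -3.8, -3.3, 1.1, -1]'

```text
time: 8.28
ee_pos: [0.5538, -0.0832, 0.0997]
eef_rot: [0.197, 0.98, -0.0, -0.001]
ft_force: [-0.2, 0.2, 0.2]
width: 0.0002
grip_force: 0.0
```

```bash
python3 - <<'E'
from h import *
im=camera("scene"); cv2.imwrite("pics/scene3.png",cv2.resize(im[110:270,130:343,::-1],(800,600)))
go((.5565,-.082,.0655))
E
```

```text
t 8.3333 pos [ 0.5544 -0.0829  0.1007] F [0.97 0.43 0.03] w 0.0001
[ 0.5565 -0.082   0.0655] -> [-0.04  0.04  0.88]
```

View pics/scene3.png

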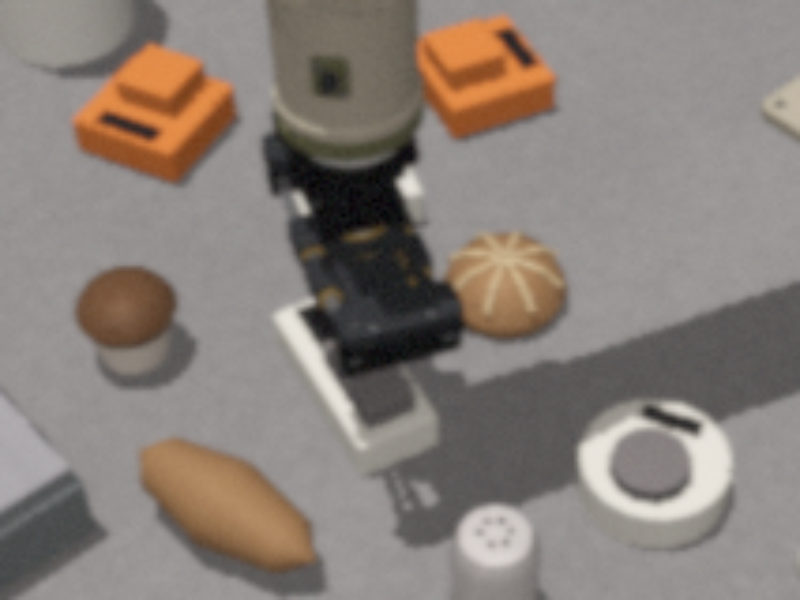

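The large round button at (652,463) is down, and the fingers are over the long button at (375,385). I'll press it the same way.

>>> drive_tool --series '[0, 0, 0, 0, 0, 0.2, -1, 0, 0, 0, -0.05, 0, 0.4, -1, 0, 0, 0, -0.05, 0, 0.5, -1, 0, 0, 0, -0.05, 0, 0.55, -1, 0, 0, 0, -0.05, 0, 0.6, -1, 0, 0, 0, -0.05, 0, 0.65, -1, 0, 0, 0, -0.05, 0, 0.7, -1, 0, 0, 0, -0.05, 0, 0.75, -1, 0, 0, 0, -0.05, 0, 0.8, -1, 0, 0, 0, -0.05, 0, 0.8, -1]'

```text
time: 9.17
ee_pos: [0.5566, -0.084, 0.0687]
eef_rot: [0.197, 0.98, 0.0, -0.0]
ft_force: [-1.4, 1.5, 1.1]
width: 0.0004
grip_force: 1.0
```

>>> drive_tool --series '[0, 0, 0, 0, 0, 0.03, -1, 0, 0, 0, 0, 0, 0.06, -1, 0, 0, 0, 0, 0, 0.09, -1, 0, 0, 0, 0, 0, 0.09, -1]'

```text
time: 9.5
ee_pos: [0.5568, -0.0841, 0.0656]
eef_rot: [0.197, 0.98, 0.0, 0.0]
ft_force: [-3.3, 0.8, 6.9]
width: 0.0006
grip_force: 3.8
```

>>> drive_tool --series '[0, 0, 0, 0, 0, -0.1, -1, 0, 0, 0, 0, 0, -0.3, -1, 0, 0, 0, 0, 0, -0.8, -1, 0, 0, 0, 0, 0, -1.5, -1, 0, 0, 0, 0, 0, -2.3, -1, 0, 0, 0, 0, 0, -3.1, -1, 0, 0, 0, 0, 0, -3.9, -1, 0, 0, 0, 0, 0, -4, -1, 0, 0, 0, 0, 0, -4, -1, 0, 0, 0, 0, 0, -4, -1]'

```text
time: 10.33
ee_pos: [0.5565, -0.0841, 0.2251]
eef_rot: [0.197, 0.98, 0.0, 0.0]
ft_force: [-0.4, -0.2, -1.4]
width: 0.0004
grip_force: 0.0
```

```bash
python3 - <<'E'
from h import *
im=camera("scene"); cv2.imwrite("pics/scene4.png",cv2.resize(im[100:340,90:410,::-1],(800,600)))
go()
E
```

```text
t 10.3833 pos [ 0.5561 -0.084   0.2243] F [-0.22  0.58  0.05] w 0.0004
```

View pics/scene4.png

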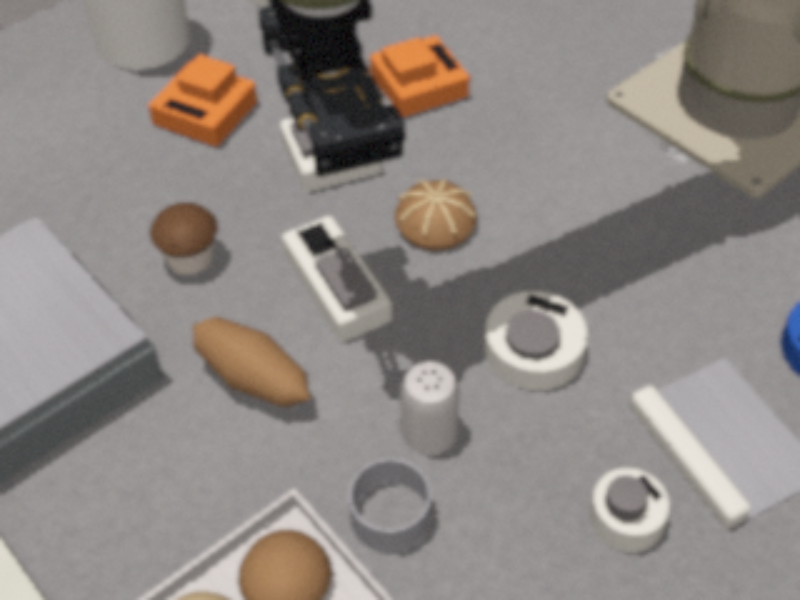

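The long button at (345,275) and the large round button at (533,333) are down. The spare at (628,497) is still up, and nothing has shifted.

```bash
python3 -c "
from bench import r
print(r.close_job())"
```

```text
the job is handed in; nothing more can be done
None
```

I pressed the square, large round and long buttons fully down in that order (about 9 N at most), left the small round spare unpressed with nothing visibly moved, and handed the job in at about 10 s; no verdict was returned.

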